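# Unhitch a bike-trailer coupling on the repair bench

### The job

Push the loose board that carries the trailer hitch square and flush into the corner of the wooden bench fence. With the board there, pull the red latch tab sideways against its spring, towards the far fence bar, and lift the coupler off the ball without lifting the board. Finish while holding the coupler still, about 5 cm above the ball, with the board still flush in the corner; leave the other things on the bench alone.

Things in the scene. Friction and masses are not known exactly. Their poses are not given: they have to be found in the camera images.
- fence: L-shaped dark wood fence fixed to the bench, bars 35 mm wide, 35 mm tall. Origin: the inside corner on the bench top. The far bar runs along y (x = 0 to 35, y = -270 to +35 mm), the side bar along x (y = 0 to 35, x = -160 to 0 mm). The board belongs at x < 0, y < 0: long side on the far bar, short side on the side bar.
- rig: the loose hitch rig, about 0.9 kg: plywood board 130 (x) x 240 (y) x 30 mm (z) with a ball mount and, near its +y end, a hinge bracket. Origin: centre of the board's underside; flush, it lies at (-65, -120) mm in the fence frame with axes parallel. Coupler and bracket stand up to 132 mm over the bench, at least 38 mm in from the near (-x) and right (-y) edges, where it can be pushed.
- board_corner (a point): the board's far left lower corner (+65, +120, 0 mm in the rig frame); it comes to the fence's inside corner when the board is flush. The board starts 20 to 50 mm off the bars and up to 0.17 rad askew; pushed mid-face it can jam askew with one end on the bar: push near the end that hangs back to square it.
- ball (a point): centre of the ball head, at (5, -50, 85) mm in the rig frame.
- coupler (a point): centre of the coupler's cup; on the ball centre when hitched, rises with the tongue. The coupler's top is 29 mm above this point; it is 44 mm wide along x and 50 mm along y.
- tab_grip (a point): grip point of the red upright pull tab, 12 mm thick along the rig's x (the pull direction), 26 mm wide along y; at (66, -50, 104.5) mm in the rig frame when shut. It reaches 15 mm above and 40 mm below this point; 33 mm are free between tab and coupler, with a thin rod 28 mm below this point. Pinch it by its x faces from above; it also lifts the tongue.
- latch (a joint): slide of the spring latch relative to the coupler, m: 0 shut (its pawl lies under the ball head, so lifting then lifts the whole board), grows as the tab is pulled along the rig's +x, 0.018 at the stop; the ball is free from about 0.008; pull it to 0.012 or more. The spring pulls shut with about 2 N at 0 and 5 N at the stop; pulling hard on past the stop can tip the board.
- tongue (a joint): hinge of the tongue, rad: 0 hitched, grows as the coupler end rises, up to 0.8. The hinge axis runs along the rig's x at y = 95, z = 120 mm of the rig frame, 145 mm from the tab. The tongue and coupler weigh about 0.27 kg and fall back when let go.
- screwdriver: bystander: orange-handled screwdriver lying behind the far fence bar; origin at its underside
- grease_jar: bystander: white jar with yellow cap, 56 mm across, 60 mm tall, behind the fence; origin at its underside
- wrench: bystander: steel spanner lying flat to the left of the side fence bar; origin at its underside
- cup: bystander: blue cup, 72 mm across, 75 mm tall, left of the fence corner; origin at its underside
- bearing: bystander: steel ring 48 mm across, 14 mm high, right of the hitch board; origin at its underside
- parts_tray: bystander: blue open tray 140 x 100 x 30 mm, right of the fence; origin at its underside
- roller: bystander: black rubber roller standing up, 30 mm across, 30 mm tall, on the robot's side of the fence; origin at its underside

How it is judged (in metres and radians):
On the way, in this order (a step that is already met when the one before it is completed fails the run):
1. the board is flush in the fence corner with the coupler still hitched (x of board_corner in the frame of fence above -0.004 m and y of board_corner in the frame of fence above -0.004 m and angle between the x axis of rig and the x axis of fence, either way round below 0.03 rad and value of joint tongue below 0.03 rad and value of joint latch below 0.004 m), for 0.2 s.
2. the latch is pulled open with the coupler still on the ball (value of joint latch above 0.009 m and value of joint tongue below 0.06 rad), for 0.1 s.
At the end, for the whole second after the job is handed in: The fingers hold the coupler still, 35 to 75 mm above the ball (tongue slower than 0.15 rad/s), nothing else props it; the board lies flat on the bench, its corner within 4 mm of both fence bars and square to them within 0.03 rad (z of coupler in the frame of ball between 0.035 and 0.075 m and velocity of joint tongue between -0.15 and 0.15 rad/s and contact force between the fingers and rig above 0.5 N and x of board_corner in the frame of fence above -0.004 m and y of board_corner in the frame of fence above -0.004 m and angle between the x axis of rig and the x axis of fence, either way round below 0.03 rad and angle between rig's own z axis and vertical below 0.04 rad and height (world z) of rig below 0.005 m and contact force between each of screwdriver, grease_jar, wrench, cup, bearing, parts_tray, roller and rig below 0.3 N); the arm keeps its last pose, push and grip.
It fails at once if the hitch board is lifted off the bench (height (world z) of rig above 0.015 m or angle between rig's own z axis and vertical above 0.12 rad).
It fails at once if a bystander is shoved more than 30 mm (distance of any of screwdriver, grease_jar, wrench, cup, bearing, parts_tray, roller from where it was at the start of the episode above 0.03 m).
It also fails if it takes over 64 s, if anything falls off the work surface, if the arm or the gripper's body presses on something with over 40 N, if the wrist force passes 120 N, or if a joint passes its speed limit or range.

### The arm

A 6-joint arm with a two-finger parallel gripper is mounted at the origin on the work surface. World frame = base frame: x ahead of the robot, y to its left, z up, the work surface at z = 0. Lengths are in m, angles in degrees, forces in N, time in s.
With the tool pointing down it reaches from about 0.3 to 0.875 m from the base axis. Payload 4.2 kg.
Tool frame: the origin (TCP) lies at the very end of the fingers, on their centre line; the grasp point (between the pads) lies 19 mm behind it (r.tcp_to_grasp is the distance from the TCP to the grasp point, in m); z points along the fingers, y is the direction in which the jaws open and shut (so a half turn about z gives the same grasp; the last joint's range is limited). The gripper opens to 85 mm and grips with 20 to 120 N. Pads are 22 mm wide; open, the fingers measure 114 mm over their backs; the gripper's body (76 mm by 85 mm) begins 54 mm behind the grasp point. The pads swing forward as they close: fully open they stand 13 mm farther back than shut.
Start: joints at [-78.151, 18.312, 89.639, -0, 72.044, -1.146], TCP at [0.129, -0.56, 0.231] pointing down, gripper open.
Joint ranges: [-177.97, 177.97], [-48.28, 115.42], [12.27, 149.76], [-77.06, 257.06], [2.81, 150.46], [-146.56, 146.56]. Speed limits (degrees/s): [147.25, 147.25, 180, 180, 180, 180].

### API

Orientations are given as a 3x3 rotation matrix whose columns are the frame's x, y, z axes.
In Python, from station import r, viewer gives the robot as it stands.
- The arm moves only by the tool apply_moves, never from a script. Its argument "steps" is a list of rows, each an object with "jaw": the opening, from 0 (shut) to 1 (fully open); "linear": the shift along the world's x, y, z in m, a list of three; "rot": the turn, a rotation vector about the world's x, y, z in degrees, a list of three. In form: [{"jaw": jaw, "linear": [tx, ty, tz], "rot": [ax, ay, az]}, ...]. A call has 1 to 8 rows; each row shifts and turns the commanded pose from where the row before left it; what a row does not reach is not made up. A row lasts 1/10 s, in which the tool goes at most 50 mm and 8.59 degrees, less where a joint would pass 70% of its speed; a pose out of reach is approached as far as the arm can. A call is refused whole if a number of a shift passes 0.05 or a number of a turn 8.59, either way. A call with a gripper value outside its range is refused whole. The fingers move at their own pace and stop on an object; "grip_force" is the grip in N (left out, the last holds). Time passes only in rows, so rows that do not move let the fingers close. It gives the time, the measured TCP pose, the force and the opening at its end, in the units of the state.
- r.get_state(): the state, without advancing time (a new reading comes with each control period).
- viewer.grab_frame(name): name is "scene" or "top" or "wrist"; returns the picture (420x560x3 uint8, red, green, blue); there is no depth.
- viewer.camera_model(name): a dict with "fx", "fy", "cx", "cy" (pixels), "distortion" ([k1, k2, p1, p2, k3] as OpenCV has them; the pictures are not rectified), "view" (4x4, takes a point from world to camera coordinates). Camera axes: x right, y down, z forward; pixel columns grow to the right and rows downward; lengths in m; the calibration is good to about 2 mm. A picture is of the moment at which its call begins: read the wrist's pose just before it. camera_model takes no time and is no camera call; for the wrist camera it gives the pose at the moment of the call.
- r.close_job(): hands the job in, once; it reports no verdict.
Trained networks look in the newest picture that a camera, given by its name, has taken for a name from the list of things; names that differ only in an ending like _2 or _b are one class to them, and where a whole thing is asked for, a point or a joint stands for the part that bears it (a point fixed in the world has none). Each returns a list of dicts, best first, with "confidence" (0 to 1); they miss things now and then, are a little off and sometimes report something else, mostly with a low value. They report only what shows in the picture. A call takes as long as a camera call.
- viewer.outline_of(camera, name): "region" (420x560 bool, what is visible of it) and "rect" ([centre column, centre row, width, height] in pixels, round what is visible of it).
The state is a dict: "time_s": time; "joints": joint angles; "qvel": joint speeds; "joint_torque": joint torques, N m; "eef_pos": TCP position; "tcp_rot": TCP orientation; "force": force on the tool from outside, world axes, zero at the start; "moment": the same for the moment, N m; "finger_gap": finger opening in m.
Only numpy, scipy, OpenCV 4.12 (cv2) and the standard library are available. Lean on these libraries where they do the work, as an engineer would, in place of code of your own. Each camera call takes 0.05 s, during which the arm holds its last target.

## Working session

There is one attempt and no reset: what is moved stays moved. The work goes in short steps, Python scripts to look and compute and a tool call to move; the robot and the scene stay as the last step left them, time stands still between calls to the robot, and variables do not carry over. Pictures are saved under pics/ and viewed, and the job is handed in when it is done.

Besides the shell and the picture viewer there is one more tool, called after "Emit:" as name(argument=value, ...) on one line, values as JSON. apply_moves: Moves the arm, as the interface text tells. Its arguments: {"type":"object","properties":{"steps":{"type":"array"},"grip_force":{"type":"number"}},"required":["steps"]}

```bash
ls; mkdir -p pics; python3 - <<'E'
from station import r, viewer
import cv2, numpy as np
np.set_printoptions(precision=4,suppress=True)
print(r.get_state())
for n in ["scene","top"]:
    im=viewer.grab_frame(n); cv2.imwrite(f"pics/{n}0.png",im[:,:,::-1])
    print(n,viewer.camera_model(n))
E
```

```text
pics
{'time_s': 0.0, 'joints': array([-78.1517,  18.3515,  89.7059,   0.0018,  72.0427,  -1.1446]), 'qvel': array([-0.0893, -0.0818,  0.0471,  0.1365, -0.1757, -0.0363]), 'joint_torque': array([ -0.0054, -41.5534, -23.4166,  -0.0004,   0.0083,   0.    ]), 'eef_pos': array([ 0.1292, -0.5598,  0.2305]), 'tcp_rot': array([[ 0.9744,  0.2248, -0.0003],
       [ 0.2248, -0.9744,  0.0017],
       [ 0.0001, -0.0017, -1.    ]]), 'force': array([0.3446, 0.0246, 0.3439]), 'moment': array([-0.041 , -0.0668,  0.034 ]), 'finger_gap': 0.08540490927204857}
scene {'fx': 448.85291082228645, 'fy': 448.85291082228645, 'cx': 281.9592912468409, 'cy': 201.63083847826942, 'distortion': array([0.0339, 0.    , 0.    , 0.    , 0.    ]), 'view': array([[-0.513 ,  0.8583,  0.0119,  0.2856],
       [ 0.6079,  0.373 , -0.701 , -0.2589],
       [-0.6061, -0.3523, -0.7131,  1.4244],
       [ 0.    ,  0.    ,  0.    ,  1.    ]])}
top {'fx': 457.366956307392, 'fy': 457.366956307392, 'cx': 273.3441478901035, 'cy': 206.67055450986422, 'distortion': array([-0.0685,  0.    ,  0.    ,  0.    ,  0.    ]), 'view': array([[ 0.0221, -0.9996,  0.0157, -0.0312],
       [-0.987 , -0.0244, -0.1586,  0.5644],
       [ 0.159 , -0.012 , -0.9872,  0.9555],
       [ 0.    ,  0.    ,  0.    ,  1.    ]])}
```

View pics/scene0.png

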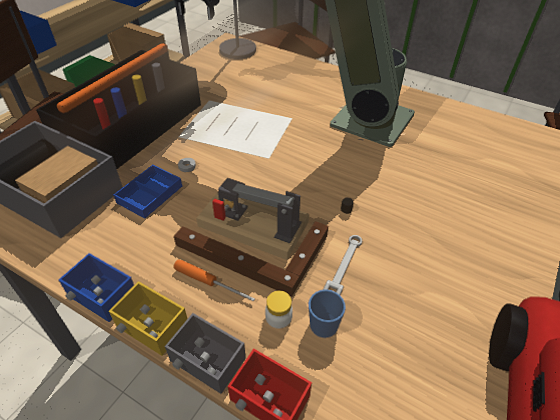

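View pics/top0.png

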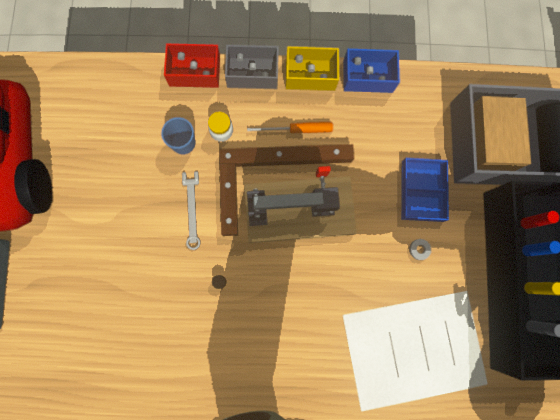

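The top view has +x up and +y left: fence corner near (228,155), board around (300,213) and slightly askew, red tab at (323,172). I'll zoom in and get outlines.

```bash
python3 - <<'E'
from station import r, viewer
import cv2, numpy as np
for n in ["top","scene"]:
    im=viewer.grab_frame(n); 
    for t in ["fence","rig","tab_grip","coupler","ball"]:
        for o in viewer.outline_of(n,t)[:2]: 
            print(n,t,round(o["confidence"],2),np.round(o["rect"],1),o["region"].sum())
            if o["confidence"]>.5: np.save(f"{n}_{t}.npy",o["region"])
    x0,y0,w,h=((205,135,160,115) if n=="top" else (165,165,170,130))
    c=cv2.resize(im[y0:y0+h,x0:x0+w],None,fx=4.7,fy=4.7,interpolation=cv2.INTER_CUBIC)
    cv2.imwrite(f"pics/{n}z.png",c[:,:,::-1])
E
```

```text
top rig 0.81 [298.1 204.2 114.7  77.3] 6454
top rig 0.23 [176.  138.3  31.4  33.6] 957
top tab_grip 0.7 [325.5 177.1  12.3  19.8] 179
top tab_grip 0.27 [424.4 188.   46.7  61.8] 2876
top coupler 0.89 [295.1 189.5  90.3  43.2] 1652
top ball 0.7 [300.3 203.6 112.4  79. ] 6527
scene fence 0.94 [251.3 260.9 153.2  73.7] 3875
scene fence 0.35 [346.5 206.1   7.4  11.8] 155
scene rig 0.68 [252.9 218.3 108.5  80.7] 5434
scene rig 0.42 [254.8 200.1  74.1  38.2] 1352
scene tab_grip 0.61 [325.8 314.8  37.7  44.5] 1394
scene tab_grip 0.59 [280.9 310.6  29.3  36.8] 861
scene coupler 0.88 [252.2 196.5  81.   42.2] 1463
scene coupler 0.33 [346.8 208.7  11.   16.6] 172
scene ball 0.96 [254.2 218.4 113.3  82.6] 5528
```

View pics/topz.png

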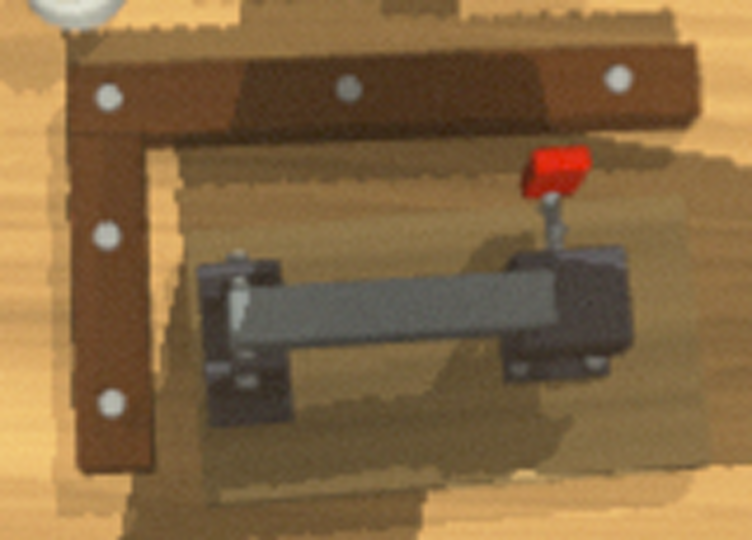

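View pics/scenez.png

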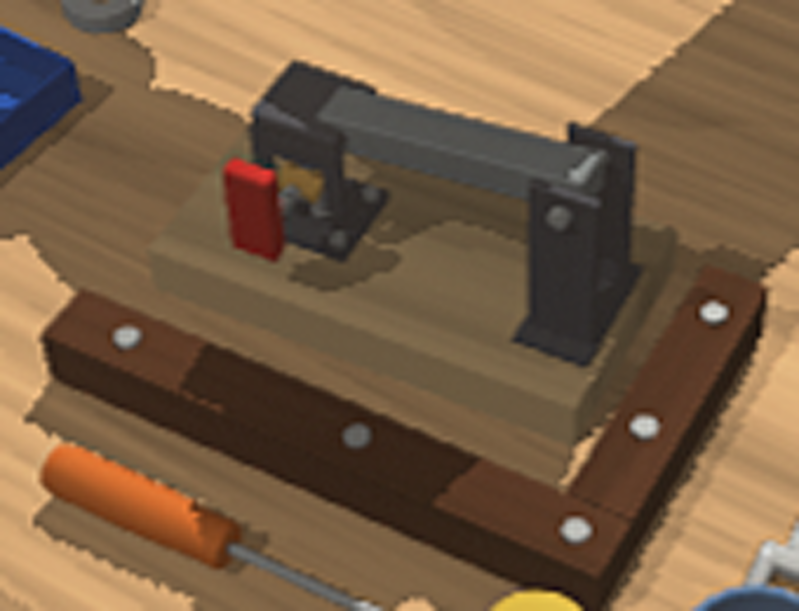

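```bash
cat > h.py <<'E'
import numpy as np, cv2
from scipy.optimize import least_squares
from station import r, viewer
np.set_printoptions(precision=4,suppress=True)
def proj(n,P,cm=None):
    m=cm or viewer.camera_model(n); V=np.array(m["view"])
    K=np.array([[m["fx"],0,m["cx"]],[0,m["fy"],m["cy"]],[0,0,1]])
    p,_=cv2.projectPoints(np.asarray(P,float).reshape(-1,1,3),cv2.Rodrigues(V[:3,:3])[0],V[:3,3],K,np.array(m["distortion"]))
    return p[:,0]
def tw(q,P):
    P=np.asarray(P,float)/1000; c,s=np.cos(q[2]),np.sin(q[2])
    return P@np.array([[c,-s,0],[s,c,0],[0,0,1]]).T+[q[0],q[1],0]
def fit(obs,q0):
    # obs: {cam:[(P,(u,v))]}
    f=lambda q:np.concatenate([(proj(n,tw(q,[o[0] for o in L]))-np.array([o[1] for o in L])).ravel() for n,L in obs.items()])
    s=least_squares(f,q0,loss='soft_l1',x_scale=[.01,.01,.05]); return s.x,f(s.x)
def box(x0,x1,y0,y1,z0,z1):
    c=[(x,y,z) for x in(x0,x1) for y in(y0,y1) for z in(z0,z1)]
    return [(c[i],c[j]) for i in range(8) for j in range(i) if sum(a!=b for a,b in zip(c[i],c[j]))==1]
FB=box(0,35,-270,35,0,35)+box(-160,0,0,35,0,35)
RB=box(-65,65,-120,120,0,30)
RT=box(60,72,-63,-37,64.5,119.5)+box(-17,27,-75,-25,84,114)
def draw(im,n,q,E,col,x0,y0,k):
    for a,b in E:
        p=proj(n,tw(q,[a,b])); p=((p-[x0,y0]+.5)*k-.5)*16
        cv2.line(im,tuple(int(v) for v in p[0]),tuple(int(v) for v in p[1]),col,1,cv2.LINE_AA,4)
CROP={"top":(205,135,160,115),"scene":(165,165,170,130)}
def overlay(n,name,items):
    im=viewer.grab_frame(n); x0,y0,w,h=CROP[n]; k=4.7
    c=cv2.resize(im[y0:y0+h,x0:x0+w],None,fx=k,fy=k,interpolation=cv2.INTER_CUBIC)
    for q,E,col in items: draw(c,n,q,E,col,x0,y0,k)
    cv2.imwrite(f"pics/{name}.png",c[:,:,::-1])
E
python3 - <<'E'
from h import *
z=lambda n,L:[(P,((u+.5)/4.7-.5+CROP[n][0],(v+.5)/4.7-.5+CROP[n][1])) for P,(u,v) in L]
F={"top":z("top",[((35,35,35),(68,66)),((35,-270,35),(695,45)),((-160,35,35),(80,470)),((-160,0,35),(153,468)),((0,-270,35),(699,120))]),
"scene":z("scene",[((35,-270,35),(45,333)),((0,-270,35),(85,291)),((35,35,35),(600,576)),((-160,0,35),(706,268)),((-160,35,35),(765,295))])}
qf,e=fit(F,[.52,.1,0]);print("fence",qf,e)
R={"top":z("top",[((65,-120,30),(683,200)),((-65,-120,0),(706,465)),((27,-75,114),(627,248)),((-17,-75,114),(632,350)),((66,-50,119.5),(561,160))]),
"scene":z("scene",[((65,120,30),(577,408)),((65,-120,30),(152,250)),((-65,120,30),(675,232)),((65,120,0),(568,443))])}
qr,e=fit(R,[.45,-.05,0]);print("rig",qr,e)
np.savez("poses.npz",qf=qf,qr=qr)
for n in("top","scene"): overlay(n,n+"ov",[(qf,FB,(0,255,0)),(qr,RB+RT,(255,255,0))])
c=tw(qr,[(65,120,0),(65,-120,0)]); 
Rf=np.array([[np.cos(qf[2]),-np.sin(qf[2])],[np.sin(qf[2]),np.cos(qf[2])]])
print((c[:,:2]-qf[:2])@Rf, qr[2]-qf[2])
E
```

```text
fence [0.6635 0.0707 0.0633] [-0.2589 -0.0132  0.6888 -0.2039 -0.8786  0.1161 -0.4189 -0.0761  0.941
 -1.2618 -0.7582  0.1763 -0.1567 -0.9915 -0.0532  0.6016  0.437  -0.9699
  1.396  -1.5727]
rig [ 0.5634 -0.0775  0.1041] [ 0.2745 -0.575  -0.8474  1.581  -0.0132 -0.2864  1.1667 -0.9339  0.4238
  0.3049 -0.1383  0.0342 -0.4776 -0.173   1.0255 -0.5687  1.5134  0.6962]
[[-0.0493 -0.0191]
 [-0.0395 -0.2589]] 0.04083654823841232
```

View pics/topov.png

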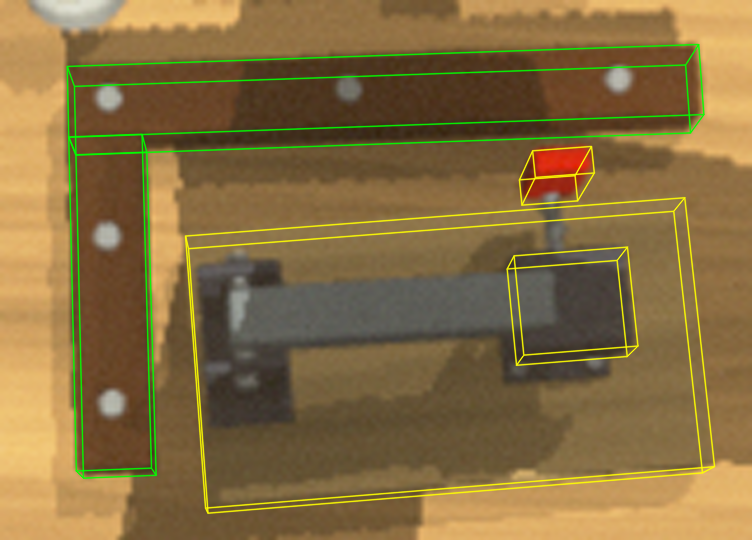

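View pics/sceneov.png

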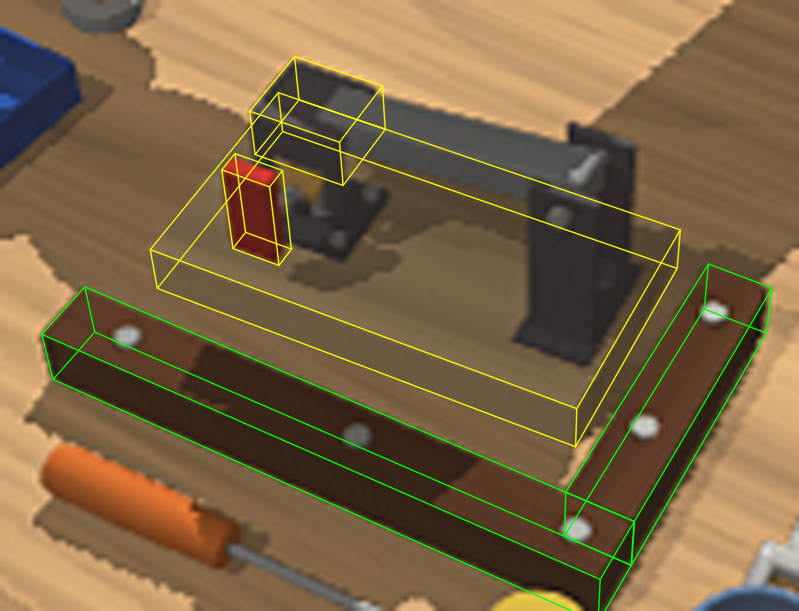

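```bash
cat >> h.py <<'E'
def pix(n,uv,z=0):
    f=lambda p:(proj(n,[[p[0],p[1],z]])[0]-uv)
    return least_squares(f,[.5,0]).x
E
python3 - <<'E'
from h import *
s=r.get_state(); R=s["tcp_rot"]; V=viewer.camera_model("wrist")["view"]
C=-V[:3,:3].T@V[:3,3]; print("wristcam in tool",R.T@(C-s["eef_pos"]), "axis",R.T@V[2,:3])
for nm,uv in dict(bearing=(420,250),trayNL=(405,218),trayFL=(405,160),roller=(219,284)).items(): print(nm,pix("top",np.array(uv,float),.01))
qf=np.load("poses.npz")["qf"]
for P in [(-225,-140,0),(-139,-140,0),(-65,-300,0),(-65,-250,0),(1,-170,105)]: print(P,tw(qf,[P]))
E
```

```text
wristcam in tool [ 0.0795  0.0003 -0.142 ] axis [-0.3103 -0.0006  0.9506]
bearing [ 0.4796 -0.3522]
trayNL [ 0.5519 -0.3193]
trayFL [ 0.6884 -0.3227]
roller [0.3948 0.0977]
(-225, -140, 0) [[ 0.4478 -0.0832  0.    ]]
(-139, -140, 0) [[ 0.5337 -0.0778  0.    ]]
(-65, -300, 0) [[ 0.6176 -0.2328  0.    ]]
(-65, -250, 0) [[ 0.6145 -0.1829  0.    ]]
(1, -170, 105) [[ 0.6753 -0.0989  0.105 ]]
```

Emit:
apply_moves(steps=[{"jaw": 1, "linear": [0.0133, 0.0199, 0], "rot": [0, 0, 7.11]}, {"jaw": 1, "linear": [0.0133, 0.0199, 0], "rot": [0, 0, 7.11]}, {"jaw": 1, "linear": [0.0133, 0.0199, 0], "rot": [0, 0, 7.11]}, {"jaw": 1, "linear": [0.0133, 0.0199, 0], "rot": [0, 0, 7.11]}, {"jaw": 1, "linear": [0.0133, 0.0199, 0], "rot": [0, 0, 7.11]}, {"jaw": 1, "linear": [0.0133, 0.0199, 0], "rot": [0, 0, 7.11]}, {"jaw": 1, "linear": [0.0133, 0.0199, 0], "rot": [0, 0, 7.11]}, {"jaw": 1, "linear": [0.0133, 0.0199, 0], "rot": [0, 0, 7.11]}])

```text
time_s: 1.6
eef_pos: [0.2361, -0.4003, 0.2315]
tcp_rot: [[0.339, 0.941, 0.0], [0.941, -0.339, -0.0], [-0.0, 0.0, -1.0]]
force: [0.5, -0.4, -0.3]
finger_gap: 0.0853
```

Emit:
apply_moves(steps=[{"jaw": 1, "linear": [0.0133, 0.0199, 0], "rot": [0, 0, 7.11]}, {"jaw": 1, "linear": [0.0133, 0.0199, 0], "rot": [0, 0, 7.11]}, {"jaw": 1, "linear": [0.0133, 0.0199, 0], "rot": [0, 0, 7.11]}, {"jaw": 1, "linear": [0.0133, 0.0199, 0], "rot": [0, 0, 7.11]}, {"jaw": 1, "linear": [0.0133, 0.0199, 0], "rot": [0, 0, 7.11]}, {"jaw": 1, "linear": [0.0133, 0.0199, 0], "rot": [0, 0, 7.11]}, {"jaw": 1, "linear": [0.0133, 0.0199, 0], "rot": [0, 0, 7.11]}, {"jaw": 1, "linear": [0.0133, 0.0199, 0], "rot": [0, 0, 7.11]}])

```text
time_s: 2.4
eef_pos: [0.3426, -0.241, 0.2315]
tcp_rot: [[-0.602, 0.798, 0.001], [0.798, 0.602, -0.0], [-0.001, 0.0, -1.0]]
force: [0.5, -1.4, 0.0]
finger_gap: 0.0859
```

Emit:
apply_moves(steps=[{"jaw": 1, "linear": [0.0133, 0.0199, 0], "rot": [0, 0, 7.11]}, {"jaw": 1, "linear": [0.0133, 0.0199, 0], "rot": [0, 0, 7.11]}, {"jaw": 1, "linear": [0.0133, 0.0199, 0], "rot": [0, 0, 7.11]}, {"jaw": 1, "linear": [0.0133, 0.0199, 0], "rot": [0, 0, 7.11]}, {"jaw": 1, "linear": [0.0133, 0.0199, 0], "rot": [0, 0, 7.11]}, {"jaw": 1, "linear": [0.0133, 0.0199, 0], "rot": [0, 0, 7.11]}, {"jaw": 1, "linear": [0.0133, 0.0199, 0], "rot": [0, 0, 7.11]}, {"jaw": 1, "linear": [0.0133, 0.0199, 0], "rot": [0, 0, 7.11]}])

```text
time_s: 3.2
eef_pos: [0.449, -0.0818, 0.2315]
tcp_rot: [[-0.998, -0.069, 0.0], [-0.069, 0.998, -0.0], [-0.0, -0.0, -1.0]]
force: [0.1, -1.0, -0.1]
finger_gap: 0.0855
```

Emit:
apply_moves(steps=[{"jaw": 0.8, "linear": [0, 0, -0.03], "rot": [0, 0, -0.3]}, {"jaw": 0.8, "linear": [0, 0, -0.04], "rot": [0, 0, 0]}, {"jaw": 0.8, "linear": [0, 0, -0.04], "rot": [0, 0, 0]}, {"jaw": 0.8, "linear": [0, 0, -0.04], "rot": [0, 0, 0]}, {"jaw": 0.8, "linear": [0, 0, -0.03], "rot": [0, 0, 0]}, {"jaw": 0.8, "linear": [0, 0, -0.03], "rot": [0, 0, 0]}, {"jaw": 0.8, "linear": [0, 0, -0.012], "rot": [0, 0, 0]}, {"jaw": 0.8, "linear": [0, 0, 0], "rot": [0, 0, 0]}])

```text
time_s: 4.0
eef_pos: [0.4473, -0.0824, 0.0078]
tcp_rot: [[-0.998, -0.058, -0.004], [-0.058, 0.998, 0.001], [0.004, 0.001, -1.0]]
force: [0.7, -0.7, 0.0]
finger_gap: 0.0683
```

```bash
python3 - <<'E'
from h import *
im=viewer.grab_frame("scene"); cv2.imwrite("pics/s1.png",im[:,:,::-1])
print(r.get_state()["force"],r.get_state()["eef_pos"])
E
```

```text
[1.0349 0.0803 0.7827] [ 0.4483 -0.0826  0.0089]
```

View pics/s1.png

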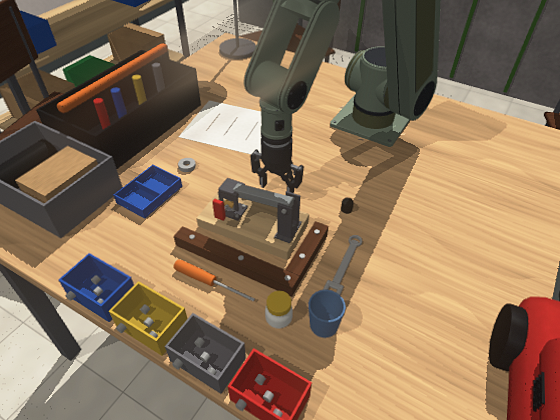

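The open gripper (275,165) stands behind the board's near face, clear of everything. I'll push along fence +x.

Emit:
apply_moves(steps=[{"jaw": 0.8, "linear": [0.012, 0.0008, 0], "rot": [0, 0, 0]}, {"jaw": 0.8, "linear": [0.012, 0.0008, 0], "rot": [0, 0, 0]}, {"jaw": 0.8, "linear": [0.01, 0.0006, 0], "rot": [0, 0, 0]}, {"jaw": 0.8, "linear": [0.01, 0.0006, 0], "rot": [0, 0, 0]}, {"jaw": 0.8, "linear": [0.01, 0.0006, 0], "rot": [0, 0, 0]}, {"jaw": 0.8, "linear": [0.01, 0.0006, 0], "rot": [0, 0, 0]}, {"jaw": 0.8, "linear": [0.01, 0.0006, 0], "rot": [0, 0, 0]}, {"jaw": 0.8, "linear": [0, 0, 0], "rot": [0, 0, 0]}])

```text
time_s: 4.85
eef_pos: [0.5226, -0.0778, 0.0092]
tcp_rot: [[-0.998, -0.059, -0.002], [-0.059, 0.998, 0.0], [0.002, 0.001, -1.0]]
force: [-2.6, 1.3, 0.6]
finger_gap: 0.0685
```

```bash
python3 - <<'E'
from h import *
qf=np.load("poses.npz")["qf"]
overlay("top","t2",[(qf,FB,(0,255,0)),])
overlay("scene","s2",[(qf,FB,(0,255,0)),])
E
```

```text
(no output)
```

View pics/t2.png

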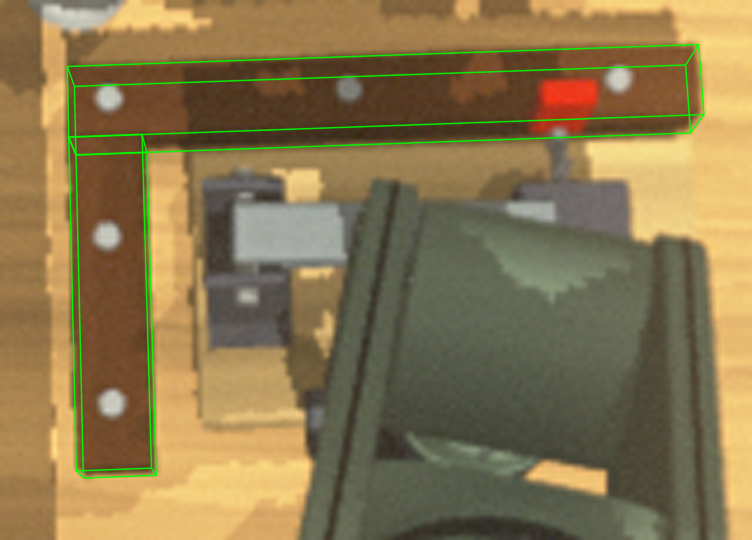

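View pics/s2.png

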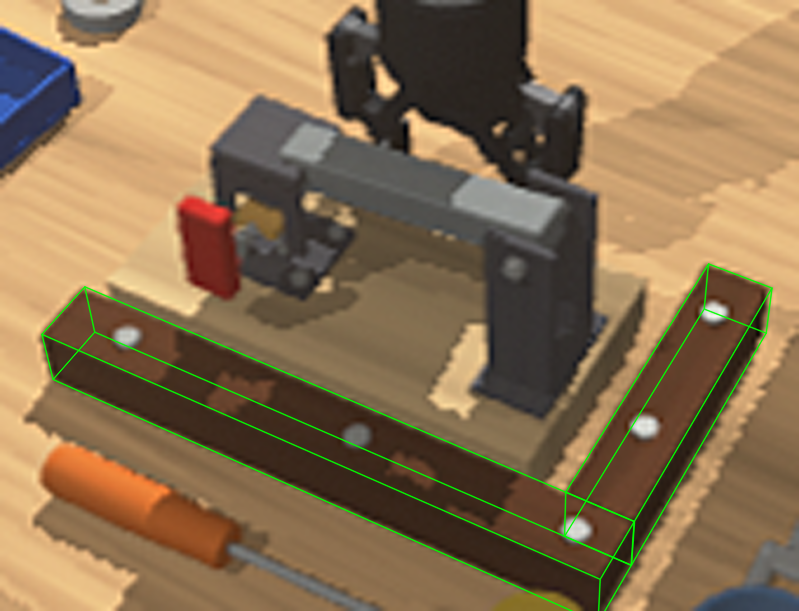

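The board is square and within a few mm of the far bar, with a gap of about 15-20 mm to the side bar. I'll push on gently.

Emit:
apply_moves(steps=[{"jaw": 0.8, "linear": [0.004, 0.0003, 0], "rot": [0, 0, 0]}, {"jaw": 0.8, "linear": [0.003, 0.0002, 0], "rot": [0, 0, 0]}, {"jaw": 0.8, "linear": [0, 0, 0], "rot": [0, 0, 0]}])

```text
time_s: 5.25
eef_pos: [0.5273, -0.0774, 0.0092]
tcp_rot: [[-0.998, -0.058, -0.005], [-0.058, 0.998, 0.001], [0.005, 0.001, -1.0]]
force: [-6.1, -0.0, 3.8]
finger_gap: 0.0685
```

Emit:
apply_moves(steps=[{"jaw": 0.8, "linear": [0.003, 0.0002, 0], "rot": [0, 0, 0]}, {"jaw": 0.8, "linear": [0, 0, 0], "rot": [0, 0, 0]}])

```text
time_s: 5.45
eef_pos: [0.5301, -0.0773, 0.0091]
tcp_rot: [[-0.998, -0.058, -0.005], [-0.058, 0.998, 0.001], [0.005, 0.001, -1.0]]
force: [-6.2, 0.6, 3.1]
finger_gap: 0.0685
```

Emit:
apply_moves(steps=[{"jaw": 0.8, "linear": [0.003, 0.0002, 0], "rot": [0, 0, 0]}, {"jaw": 0.8, "linear": [0, 0, 0], "rot": [0, 0, 0]}])

```text
time_s: 5.65
eef_pos: [0.5328, -0.0771, 0.0091]
tcp_rot: [[-0.998, -0.059, -0.006], [-0.059, 0.998, 0.0], [0.006, 0.001, -1.0]]
force: [-6.7, -0.6, 3.7]
finger_gap: 0.0683
```

Emit:
apply_moves(steps=[{"jaw": 0.8, "linear": [0.003, 0.0002, 0], "rot": [0, 0, 0]}, {"jaw": 0.8, "linear": [0, 0, 0], "rot": [0, 0, 0]}])

```text
time_s: 5.85
eef_pos: [0.5327, -0.0771, 0.0091]
tcp_rot: [[-0.998, -0.059, -0.013], [-0.059, 0.998, 0.0], [0.013, 0.001, -1.0]]
force: [-14.1, -3.1, 10.1]
finger_gap: 0.0682
```

Emit:
apply_moves(steps=[{"jaw": 0.8, "linear": [0.003, 0.0002, 0], "rot": [0, 0, 0]}, {"jaw": 0.8, "linear": [0, 0, 0], "rot": [0, 0, 0]}])

```text
time_s: 6.05
eef_pos: [0.5327, -0.077, 0.0089]
tcp_rot: [[-0.998, -0.059, -0.019], [-0.059, 0.998, 0.001], [0.019, 0.002, -1.0]]
force: [-19.3, -3.9, 14.5]
finger_gap: 0.0684
```

The arm stalled at x=0.5327 while the force climbed to 19 N, so the board is on the far bar. Next I go to the right face.

Emit:
apply_moves(steps=[{"jaw": 0.8, "linear": [-0.02, 0, 0], "rot": [0, 0, 0]}, {"jaw": 0.5, "linear": [-0.02, 0, 0], "rot": [0, 0, 0]}, {"jaw": 0, "linear": [0, 0, 0.05], "rot": [0, 0, 0]}, {"jaw": 0, "linear": [0, 0, 0.05], "rot": [0, 0, 0]}, {"jaw": 0, "linear": [0, 0, 0.05], "rot": [0, 0, 0]}, {"jaw": 0, "linear": [0, 0, 0.04], "rot": [0, 0, 0]}, {"jaw": 0, "linear": [0.015, -0.02, 0], "rot": [0, 0, 0]}, {"jaw": 0, "linear": [0.018, -0.024, 0], "rot": [0, 0, 0]}])

```text
time_s: 6.85
eef_pos: [0.5361, -0.121, 0.2023]
tcp_rot: [[-0.998, -0.06, 0.007], [-0.06, 0.998, -0.001], [-0.007, -0.002, -1.0]]
force: [0.8, -0.4, -1.3]
finger_gap: -0.0001
```

Emit:
apply_moves(steps=[{"jaw": 0, "linear": [0.02, -0.028, 0], "rot": [0, 0, 0]}, {"jaw": 0, "linear": [0.02, -0.028, 0], "rot": [0, 0, 0]}, {"jaw": 0, "linear": [0.02, -0.028, 0], "rot": [0, 0, 0]}, {"jaw": 0, "linear": [0.02, -0.028, 0], "rot": [0, 0, 0]}, {"jaw": 0, "linear": [0, 0, 0], "rot": [0, 0, 0]}])

```text
time_s: 7.35
eef_pos: [0.617, -0.2365, 0.1989]
tcp_rot: [[-0.998, -0.055, 0.003], [-0.055, 0.998, -0.002], [-0.003, -0.002, -1.0]]
force: [-0.3, 1.0, 0.1]
finger_gap: -0.0001
```

```bash
python3 - <<'E'
from h import *
qf=np.load("poses.npz")["qf"]
overlay("top","t3",[(qf,FB,(0,255,0)),])
overlay("scene","s3",[(qf,FB,(0,255,0)),])
E
```

```text
(no output)
```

View pics/t3.png

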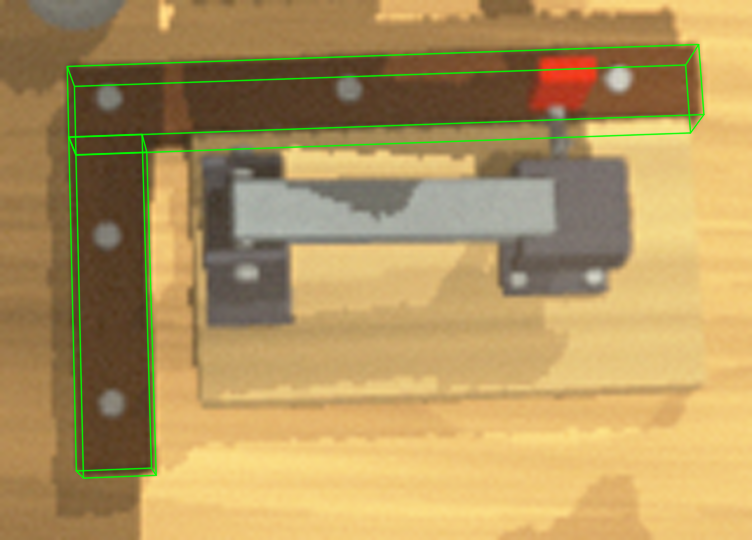

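View pics/s3.png

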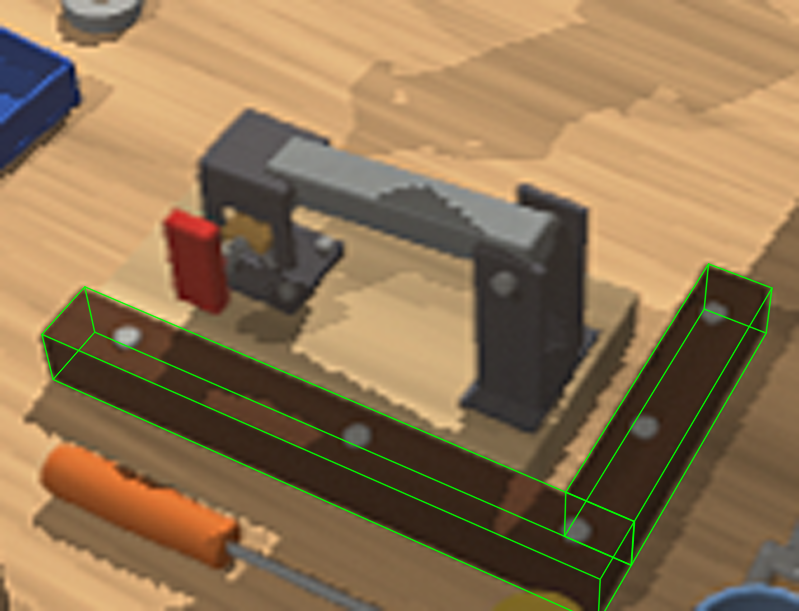

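Flush on the far bar, with a gap of about 20 mm left to the side bar. I'll descend at the right face and push along fence +y.

Emit:
apply_moves(steps=[{"jaw": 0, "linear": [0, 0, -0.04], "rot": [0, 0, 0]}, {"jaw": 0, "linear": [0, 0, -0.05], "rot": [0, 0, 0]}, {"jaw": 0, "linear": [0, 0, -0.05], "rot": [0, 0, 0]}, {"jaw": 0, "linear": [0, 0, -0.03], "rot": [0, 0, 0]}, {"jaw": 0, "linear": [0, 0, -0.019], "rot": [0, 0, 0]}, {"jaw": 0, "linear": [-0.0006, 0.01, 0], "rot": [0, 0, 0]}, {"jaw": 0, "linear": [-0.0006, 0.01, 0], "rot": [0, 0, 0]}, {"jaw": 0, "linear": [0, 0, 0], "rot": [0, 0, 0]}])

```text
time_s: 8.25
eef_pos: [0.6141, -0.2112, 0.0123]
tcp_rot: [[-0.998, -0.06, 0.003], [-0.06, 0.998, -0.001], [-0.003, -0.001, -1.0]]
force: [0.4, -0.2, 0.3]
finger_gap: -0.0001
```

Emit:
apply_moves(steps=[{"jaw": 0, "linear": [-0.0005, 0.008, 0], "rot": [0, 0, 0]}, {"jaw": 0, "linear": [-0.0004, 0.007, 0], "rot": [0, 0, 0]}, {"jaw": 0, "linear": [-0.0004, 0.005, 0], "rot": [0, 0, 0]}, {"jaw": 0, "linear": [0, 0, 0], "rot": [0, 0, 0]}])

```text
time_s: 8.65
eef_pos: [0.6131, -0.1931, 0.0124]
tcp_rot: [[-0.998, -0.059, 0.004], [-0.059, 0.998, -0.002], [-0.004, -0.002, -1.0]]
force: [-0.2, -2.4, 1.1]
finger_gap: -0.0002
```

Emit:
apply_moves(steps=[{"jaw": 0, "linear": [-0.0002, 0.003, 0], "rot": [0, 0, 0]}, {"jaw": 0, "linear": [-0.0002, 0.003, 0], "rot": [0, 0, 0]}, {"jaw": 0, "linear": [0, 0, 0], "rot": [0, 0, 0]}])

```text
time_s: 8.95
eef_pos: [0.6138, -0.1893, 0.0125]
tcp_rot: [[-0.998, -0.059, 0.006], [-0.059, 0.998, -0.005], [-0.006, -0.005, -1.0]]
force: [1.1, -9.6, 2.1]
finger_gap: -0.0001
```

Emit:
apply_moves(steps=[{"jaw": 0, "linear": [-0.0002, 0.003, 0], "rot": [0, 0, 0]}, {"jaw": 0, "linear": [-0.0002, 0.003, 0], "rot": [0, 0, 0]}, {"jaw": 0, "linear": [0, 0, 0], "rot": [0, 0, 0]}])

```text
time_s: 9.25
eef_pos: [0.6143, -0.1892, 0.0138]
tcp_rot: [[-0.998, -0.061, 0.009], [-0.061, 0.998, -0.013], [-0.009, -0.014, -1.0]]
force: [-0.4, -29.3, 3.9]
finger_gap: -0.0
```

```bash
python3 - <<'E'
from h import *
qf=np.load("poses.npz")["qf"]
qt=np.r_[tw(qf,[(-65,-120,0)])[0,:2],qf[2]]
overlay("top","t4",[(qt,RB+RT,(255,255,0)),])
overlay("scene","s4",[])
E
```

```text
(no output)
```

View pics/t4.png

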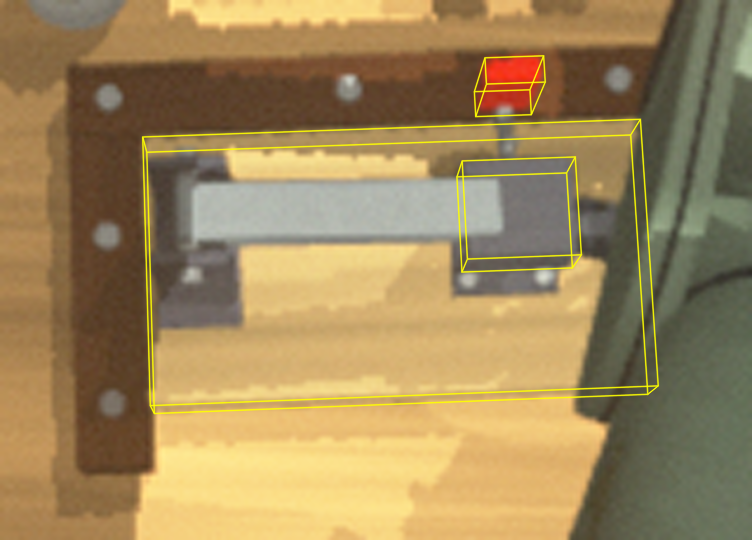

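View pics/s4.png

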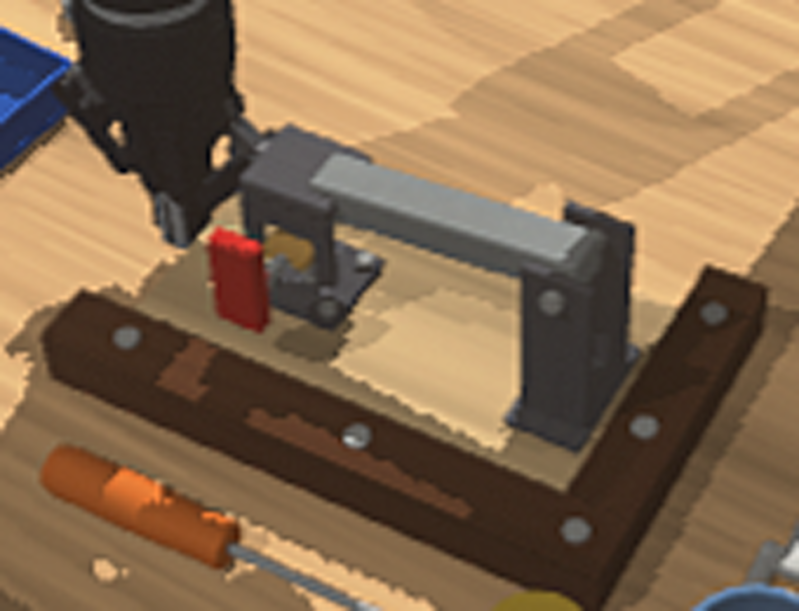

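It looks flush in the corner. I'll retreat up and re-orient for the tab pinch (tool y along fence x).

Emit:
apply_moves(steps=[{"jaw": 0, "linear": [0, -0.015, 0], "rot": [0, 0, 0]}, {"jaw": 0, "linear": [0, -0.02, 0], "rot": [0, 0, 0]}, {"jaw": 0, "linear": [0, 0, 0.05], "rot": [0, 0, 0]}, {"jaw": 0, "linear": [0, 0, 0.05], "rot": [0, 0, 0]}, {"jaw": 0, "linear": [0, 0, 0.05], "rot": [0, 0, 0]}, {"jaw": 0, "linear": [0, 0, 0.04], "rot": [0, 0, -8.5]}, {"jaw": 0.2, "linear": [0, 0, 0], "rot": [0, 0, -8.5]}, {"jaw": 0.4, "linear": [0, 0, 0], "rot": [0, 0, -8.5]}])

```text
time_s: 10.15
eef_pos: [0.6118, -0.216, 0.2026]
tcp_rot: [[-0.924, 0.383, 0.004], [0.383, 0.924, -0.0], [-0.004, 0.001, -1.0]]
force: [0.1, 0.1, -0.7]
finger_gap: 0.0282
```

```bash
python3 - <<'E'
from h import *
qf=np.load("poses.npz")["qf"]
qt=np.r_[tw(qf,[(-65,-120,0)])[0,:2],qf[2]]
overlay("top","t5",[(qt,RB,(255,255,0)),])
overlay("scene","s5",[(qt,RB+RT,(255,255,0)),])
E
```

```text
(no output)
```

View pics/t5.png

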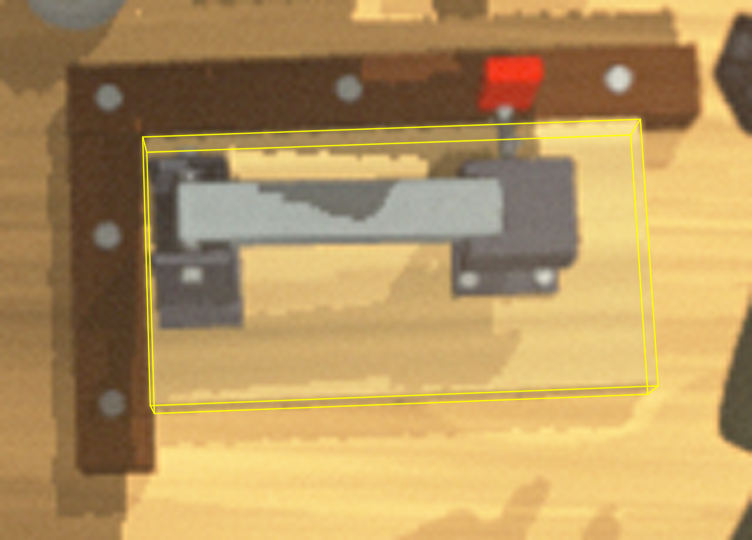

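View pics/s5.png

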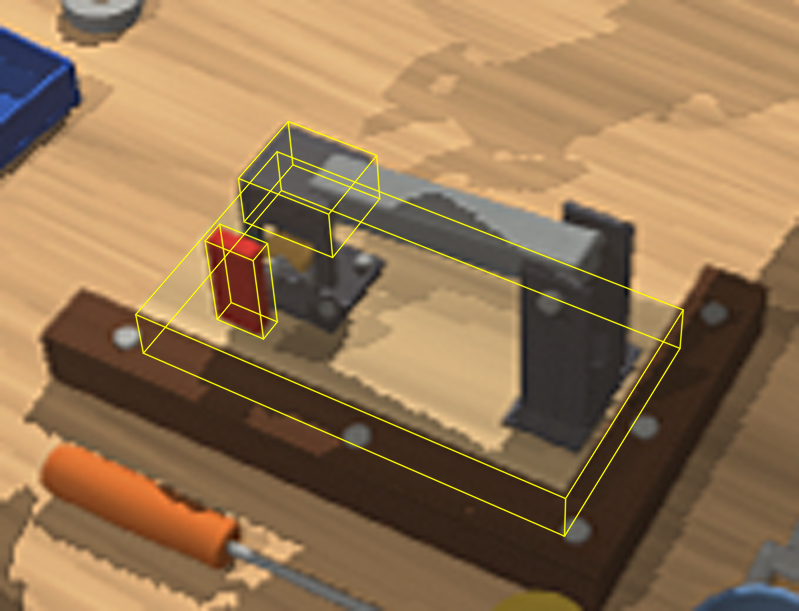

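The overlay matches a flush board within about 1 mm. Now I move above the tab.

Emit:
apply_moves(steps=[{"jaw": 0.4, "linear": [0.008, 0.0146, 0], "rot": [0, 0, -8]}, {"jaw": 0.4, "linear": [0.008, 0.0146, 0], "rot": [0, 0, -8]}, {"jaw": 0.4, "linear": [0.008, 0.0146, 0], "rot": [0, 0, -8]}, {"jaw": 0.4, "linear": [0.008, 0.0146, 0], "rot": [0, 0, -8]}, {"jaw": 0.4, "linear": [0.008, 0.0146, 0], "rot": [0, 0, -8]}, {"jaw": 0.4, "linear": [0.008, 0.0146, 0], "rot": [0, 0, -8]}, {"jaw": 0.4, "linear": [0.008, 0.0146, 0], "rot": [0, 0, -8]}, {"jaw": 0.4, "linear": [0.008, 0.0146, 0], "rot": [0, 0, -8]}])

```text
time_s: 11.05
eef_pos: [0.6753, -0.0983, 0.1997]
tcp_rot: [[-0.065, 0.998, -0.001], [0.998, 0.065, 0.001], [0.001, -0.001, -1.0]]
force: [-0.2, -0.9, 0.1]
finger_gap: 0.0345
```

Emit:
apply_moves(steps=[{"jaw": 0.4, "linear": [0, 0, 0], "rot": [0, 0, 0]}, {"jaw": 0.4, "linear": [0, 0, 0], "rot": [0, 0, 0]}])

```text
time_s: 11.25
eef_pos: [0.6749, -0.0992, 0.1998]
tcp_rot: [[-0.072, 0.997, -0.001], [0.997, 0.072, -0.0], [-0.0, -0.001, -1.0]]
force: [-0.4, -0.6, 0.3]
finger_gap: 0.0339
```

```bash
python3 - <<'E'
from h import *
s=r.get_state(); cm=viewer.camera_model("wrist")
im=viewer.grab_frame("wrist"); cv2.imwrite("pics/w1.png",im[:,:,::-1])
print(s["eef_pos"],np.degrees(np.arctan2(s["tcp_rot"][1,0],s["tcp_rot"][0,0])),s["finger_gap"])
for o in viewer.outline_of("wrist","tab_grip")[:2]: print(o["confidence"],o["rect"])
p=s["eef_pos"]+s["tcp_rot"]@[0,0,0]
print("tcp px",proj("wrist",[p],cm))
hs=cv2.cvtColor(im,cv2.COLOR_RGB2HSV); m=((hs[...,0]<8)|(hs[...,0]>172))&(hs[...,1]>170)&(hs[...,2]>70)
n,l,st,c=cv2.connectedComponentsWithStats(m.astype(np.uint8))
for i in range(1,n):
    if st[i,4]>100: print(st[i],c[i])
qf=np.load("poses.npz")["qf"]
print("tab top pred",proj("wrist",tw(qf,[(x,y,119.5) for x in(-5,7) for y in(-183,-157)]),cm))
E
```

```text
[ 0.6749 -0.0992  0.1998] 94.13885396664404 0.033923677292641945
0.68 [267.1, 207.0, 55.9, 50.0]
tcp px [[282.2003 269.8413]]
[279 182  15  49 657] [285.9193 206.8828]
tab top pred [[274.7586 231.7066]
 [274.8326 198.4855]
 [290.7476 231.8505]
 [291.3782 198.6373]]
```

View pics/w1.png

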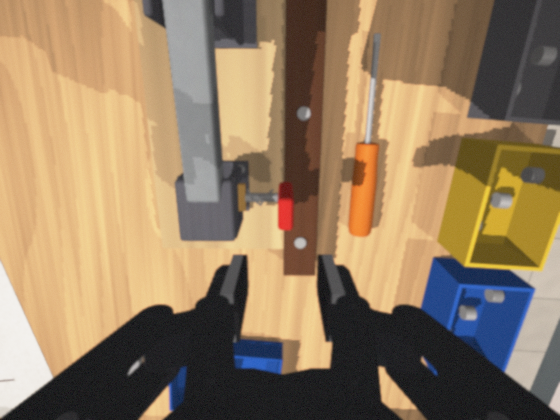

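Tab at wrist pixels (286,207), columns 279-294, which puts it about 2.5 mm further +x than predicted; the coupler's face is at column ~245. I'll shift 2 mm, descend and pinch.

Emit:
apply_moves(steps=[{"jaw": 0.4, "linear": [0.002, 0, -0.03], "rot": [0, 0, -0.4]}, {"jaw": 0.4, "linear": [0, 0, -0.03], "rot": [0, 0, 0]}, {"jaw": 0.4, "linear": [0, 0, -0.025], "rot": [0, 0, 0]}, {"jaw": 0.4, "linear": [0, 0, -0.02], "rot": [0, 0, 0]}, {"jaw": 0.4, "linear": [0, 0, -0.01], "rot": [0, 0, 0]}, {"jaw": 0.4, "linear": [0, 0, 0], "rot": [0, 0, 0]}])

```text
time_s: 11.95
eef_pos: [0.6761, -0.0995, 0.0839]
tcp_rot: [[-0.06, 0.998, -0.003], [0.998, 0.06, 0.0], [0.001, -0.003, -1.0]]
force: [0.0, -0.0, -0.2]
finger_gap: 0.0339
```

```bash
python3 - <<'E'
from h import *
print(r.get_state()["force"],r.get_state()["eef_pos"])
im=viewer.grab_frame("wrist"); c=cv2.resize(im[130:330,180:400],None,fx=2.5,fy=2.5,interpolation=cv2.INTER_CUBIC);cv2.imwrite("pics/w2.png",c[:,:,::-1])
overlay("scene","s6",[])
E
```

```text
[ 0.0499 -0.0221 -0.236 ] [ 0.6761 -0.0995  0.0839]
```

View pics/w2.png

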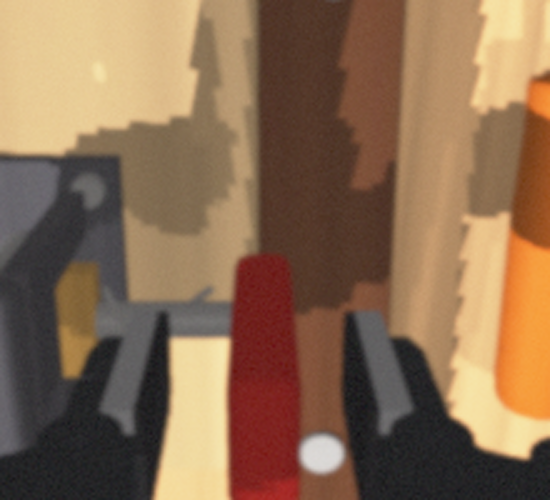

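View pics/s6.png

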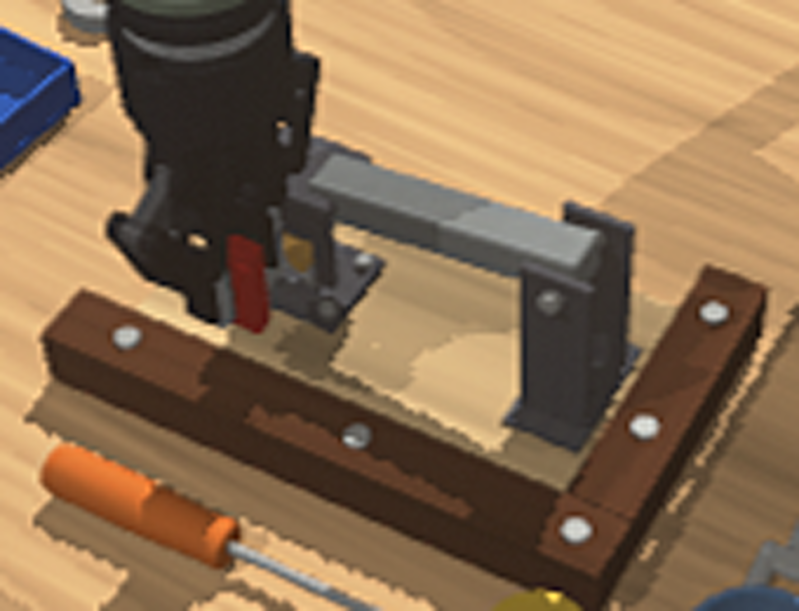

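The fingers straddle the tab well (gap columns 168-230 and 297-345). Closing.

Emit:
apply_moves(steps=[{"jaw": 0.25, "linear": [0.001, 0, 0], "rot": [0, 0, 0]}, {"jaw": 0.1, "linear": [0, 0, 0], "rot": [0, 0, 0]}, {"jaw": 0, "linear": [0, 0, 0], "rot": [0, 0, 0]}, {"jaw": 0, "linear": [0, 0, 0], "rot": [0, 0, 0]}, {"jaw": 0, "linear": [0, 0, 0], "rot": [0, 0, 0]}], grip_force=50)

```text
time_s: 12.55
eef_pos: [0.6784, -0.0993, 0.0868]
tcp_rot: [[-0.061, 0.998, 0.001], [0.998, 0.061, -0.001], [-0.001, 0.001, -1.0]]
force: [-2.7, -0.7, 6.0]
finger_gap: 0.0109
```

Emit:
apply_moves(steps=[{"jaw": 0, "linear": [0.003, 0.0002, 0.001], "rot": [0, 0, 0]}, {"jaw": 0, "linear": [0.003, 0.0002, 0.001], "rot": [0, 0, 0]}, {"jaw": 0, "linear": [0.003, 0.0002, 0], "rot": [0, 0, 0]}, {"jaw": 0, "linear": [0.003, 0.0002, 0], "rot": [0, 0, 0]}, {"jaw": 0, "linear": [0, 0, 0], "rot": [0, 0, 0]}])

```text
time_s: 13.05
eef_pos: [0.6901, -0.0985, 0.087]
tcp_rot: [[-0.06, 0.998, -0.001], [0.998, 0.06, -0.0], [-0.0, -0.001, -1.0]]
force: [-3.1, -2.9, 0.7]
finger_gap: 0.0111
```

```bash
python3 - <<'E'
from h import *
qf=np.load("poses.npz")["qf"]
overlay("top","t7",[]); overlay("scene","s7",[])
im=viewer.grab_frame("wrist"); c=cv2.resize(im[130:330,180:400],None,fx=2.5,fy=2.5,interpolation=cv2.INTER_CUBIC);cv2.imwrite("pics/w3.png",c[:,:,::-1])
print(r.get_state()["force"],r.get_state()["eef_pos"])
E
```

```text
[-4.7031 -4.2303 -0.2057] [ 0.6898 -0.0985  0.087 ]
```

View pics/w3.png

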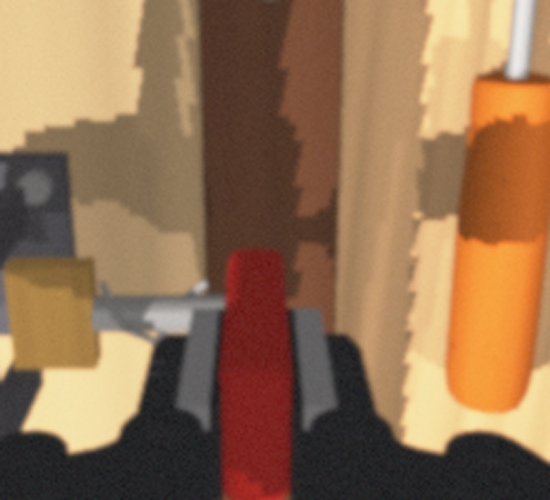

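View pics/s7.png

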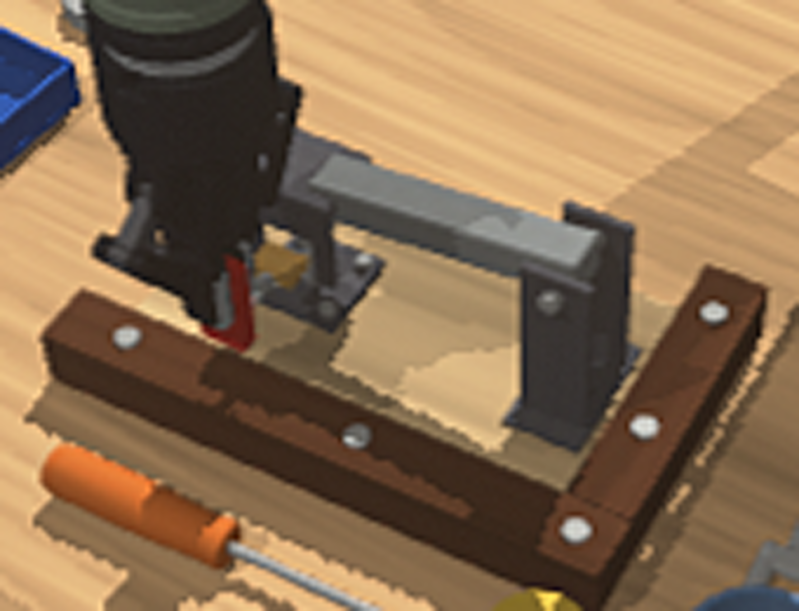

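The latch is about 12 mm open: the gold pawl at (50,310) has come out of the coupler and the board hasn't moved. I'll pull 2 mm more, then lift the first 5° along the hinge arc.

Emit:
apply_moves(steps=[{"jaw": 0, "linear": [0.002, 0.0001, 0], "rot": [0, 0, 0]}, {"jaw": 0, "linear": [0, 0, 0], "rot": [0, 0, 0]}, {"jaw": 0, "linear": [0, -0.0006, 0.0032], "rot": [-1.25, -0.08, 0]}, {"jaw": 0, "linear": [0, -0.0006, 0.0032], "rot": [-1.25, -0.08, 0]}, {"jaw": 0, "linear": [0, -0.0006, 0.0032], "rot": [-1.25, -0.08, 0]}, {"jaw": 0, "linear": [0, -0.0006, 0.0032], "rot": [-1.25, -0.08, 0]}, {"jaw": 0, "linear": [0, 0, 0], "rot": [0, 0, 0]}])

```text
time_s: 13.9
eef_pos: [0.6918, -0.1006, 0.1004]
tcp_rot: [[-0.061, 0.998, 0.005], [0.994, 0.061, -0.09], [-0.09, -0.0, -0.996]]
force: [-4.4, -4.7, -2.6]
finger_gap: 0.0115
```

```bash
python3 - <<'E'
from h import *
overlay("scene","s8",[])
im=viewer.grab_frame("wrist"); c=cv2.resize(im[130:330,180:400],None,fx=2.5,fy=2.5,interpolation=cv2.INTER_CUBIC);cv2.imwrite("pics/w4.png",c[:,:,::-1])
print(r.get_state()["force"],r.get_state()["eef_pos"])
E
```

```text
[-3.9106 -3.584  -2.8983] [ 0.6916 -0.1006  0.1   ]
```

View pics/s8.png

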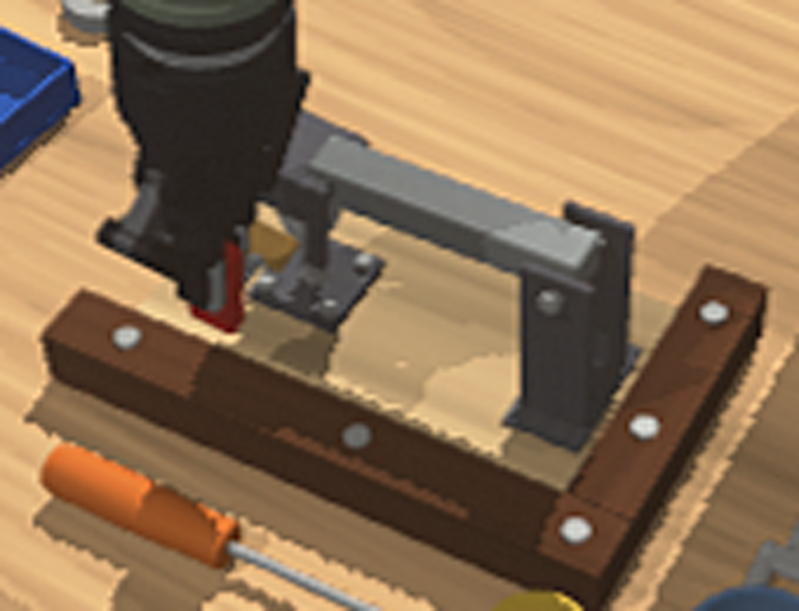

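View pics/w4.png

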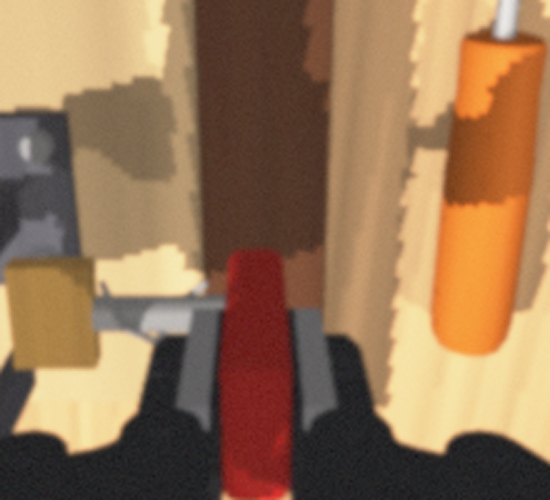

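The coupler rises freely (Fz about -3 N) and the board stays put. Continuing along the arc.

Emit:
apply_moves(steps=[{"jaw": 0, "linear": [0, -0.0003, 0.0032], "rot": [-1.25, -0.08, 0]}, {"jaw": 0, "linear": [0, -0.0003, 0.0032], "rot": [-1.25, -0.08, 0]}, {"jaw": 0, "linear": [0, -0.0003, 0.0032], "rot": [-1.25, -0.08, 0]}, {"jaw": 0, "linear": [0, -0.0003, 0.0033], "rot": [-1.25, -0.08, 0]}, {"jaw": 0, "linear": [0, 0, 0.0032], "rot": [-1.25, -0.08, 0]}, {"jaw": 0, "linear": [0, 0, 0.0033], "rot": [-1.25, -0.08, 0]}, {"jaw": 0, "linear": [0, 0, 0.0032], "rot": [-1.25, -0.08, 0]}, {"jaw": 0, "linear": [0, 0, 0.0033], "rot": [-1.25, -0.08, 0]}])

```text
time_s: 14.8
eef_pos: [0.6917, -0.1019, 0.1263]
tcp_rot: [[-0.058, 0.998, 0.016], [0.963, 0.06, -0.261], [-0.261, 0.0, -0.965]]
force: [-4.3, -3.2, -2.3]
finger_gap: 0.0111
```

Emit:
apply_moves(steps=[{"jaw": 0, "linear": [0, 0.0002, 0.0032], "rot": [-1.25, -0.08, 0]}, {"jaw": 0, "linear": [0, 0.0002, 0.0032], "rot": [-1.25, -0.08, 0]}, {"jaw": 0, "linear": [0, 0.0003, 0.0032], "rot": [-1.25, -0.08, 0]}, {"jaw": 0, "linear": [0, 0.0003, 0.0032], "rot": [-1.25, -0.08, 0]}, {"jaw": 0, "linear": [0, 0, 0], "rot": [0, 0, 0]}, {"jaw": 0, "linear": [0, 0, 0], "rot": [0, 0, 0]}, {"jaw": 0, "linear": [0, 0, 0], "rot": [0, 0, 0]}])

```text
time_s: 15.5
eef_pos: [0.6917, -0.1007, 0.1391]
tcp_rot: [[-0.056, 0.998, 0.021], [0.937, 0.06, -0.343], [-0.344, 0.001, -0.939]]
force: [-4.1, -3.9, -1.3]
finger_gap: 0.0111
```

```bash
python3 - <<'E'
from h import *
qf=np.load("poses.npz")["qf"]
qt=np.r_[tw(qf,[(-65,-120,0)])[0,:2],qf[2]]
overlay("top","t9",[(qt,RB,(255,255,0))])
overlay("scene","s9",[])
print(r.get_state()["force"],r.get_state()["eef_pos"])
E
```

```text
[-3.566  -3.3115 -1.6612] [ 0.6917 -0.1007  0.1391]
```

View pics/s9.png

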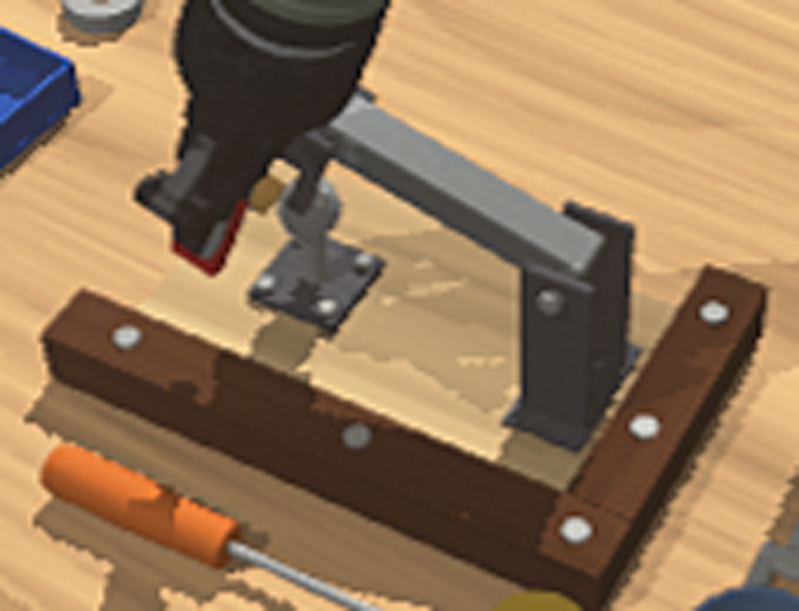

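View pics/t9.png

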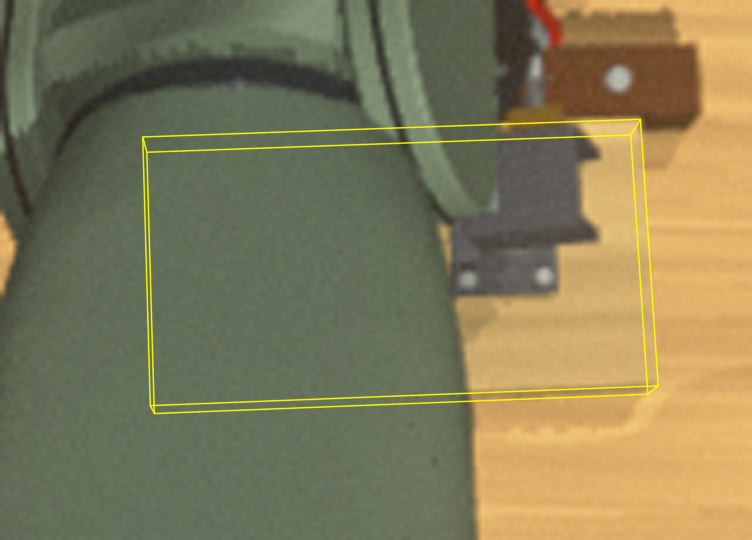

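The ball at (310,210) is bare, the tongue is up about 20°, and the mount and board are where they were, with forces low and steady. Handing in.

```bash
python3 - <<'E'
from h import *
print(np.abs(r.get_state()["qvel"]).max()); print(r.close_job())
E
```

```text
0.10124255699208577
the job is handed in; nothing more can be done
None
```

I handed the job in at about 15.6 s: the board is flush in the fence corner and the gripper holds the coupler about 5 cm above the bare ball. No verdict was reported.

- **Board:** I pushed it onto the far bar with the spread fingers until the arm stalled at 19 N. Then I pushed it onto the side bar with the closed fingers until it stalled at 29 N. The overlay of a flush board matched the pictures to about 1 mm, within the 2 mm calibration.
- **Latch and lift:** I pinched the red tab and pulled it about 13–14 mm along the fence's +x. I then lifted along the hinge arc by 20°, which should raise the coupler about 52 mm.
- **Last checks:** The scene picture shows the bare ball and the raised tongue, with the tab still gripped at an 11 mm finger gap. The hold forces were small, about 4 N. The visible part of the board had not moved, and I saw no bystander touched.
- **Not confirmed:** The arm hid the left half of the board in the last top view, so I judged that end from the scene camera only. The latch opening and the lift height come from tool motion and geometry; I did not measure them directly. During the side push a gripper knuckle came close to the coupler, and I cannot rule out that it touched.

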